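# Refit the tongued deck board over the socket bay of a microscope bench

### The arm

A 7-joint arm with a two-finger parallel gripper is mounted at the origin on the work surface. World frame = base frame: x ahead of the robot, y to its left, z up, the work surface at z = 0. Lengths are in m, angles in rad, forces in N, time in s.
With the tool pointing down it reaches from about 0.4 to 0.9 m from the base axis. Payload 5.6 kg.
Tool frame: the origin (TCP) lies midway between the tips of the shut fingers; the grasp point (between the pads) lies 19 mm behind it; y points along the fingers, z is the direction in which the jaws open and shut, and the axes are right-handed (so a half turn about y gives the same grasp; the last joint's range is limited). The gripper opens to 92 mm and grips with 3 to 60 N. Pads are 20 mm wide; open, the fingers measure 128 mm over their backs; the gripper's body (75 mm by 189 mm) begins 69 mm behind the grasp point.
Start: joints at [1.241, 0.468, -0.012, 1.603, 0.006, 1.071, -0.056], TCP at [0.184, -0.623, 0.215] pointing down, gripper open.
Joint ranges: [-2.53, 2.53], [-0.31, 2.02], [-1.57, 1.55], [0.28, 2.44], [-1.29, 4.43], [0.15, 1.84], [-2.92, 2.92]. Speed limits (rad/s): [2.57, 2.57, 3.14, 3.14, 3.14, 3.14, 3.14].

### API

Orientations are given as a 3x3 rotation matrix whose columns are the frame's x, y, z axes.
In Python, from station import env, effector, solver, viewer, workorder, search_frame, tip_of gives the robot as it stands. Calls block until the motion is done:
- env.reach(position, orientation): joint-space move of the TCP to a pose.
- env.movel(position, frame=None, rate=0.15): straight line of the TCP; frame=None keeps the orientation; rate is the mean speed in m/s.
- env.goto_joints(angles): joint-space move.
- effector.release() and effector.grasp(squeeze=None): open the fingers fully, or close them until they stop; squeeze is the grip in N (None keeps the last).
- env.pause(seconds).
- solver.inverse_kinematics(position, orientation): joint angles nearest the present ones, or None.
- env.sense(): the state.
- viewer.read_camera(name): name is "scene" or "side" or "wrist"; returns (picture, depth): 480x640x3 uint8, red, green, blue; 480x640 float32, m along the optical axis (not along the pixel's ray), 0 where there is no reading.
- viewer.camera_info(name): a dict with "intrinsics" (3x3 intrinsics, pixels), "eye" and "rotation" of the camera in the world; the wrist camera has in their place "T_tool_cam" (4x4, takes a point from camera to tool coordinates, whose origin is the TCP and whose axes are the tool frame's). Camera axes: x right, y up, looking along -z (the intrinsics and any distortion apply to the point x, -y, -z); pixel columns grow to the right and rows downward; lengths in m; the calibration is good to about 2 mm. A picture is of the moment at which its call begins: read the wrist's pose just before it. camera_info takes no time and is no camera call.
A pose or a line that the arm cannot do raises env.PlanningError and nothing moves.
- workorder.finish_job(): hands the job in, once; it reports no verdict.
Trained networks look in the newest picture that a camera, given by its name, has taken for a name from the list of things; names that differ only in an ending like _2 or _b are one class to them, and where a whole thing is asked for, a point or a joint stands for the part that bears it (a point fixed in the world has none). Each returns a list of dicts, best first, with "score" (0 to 1); they miss things now and then, are a little off and sometimes report something else, mostly with a low value. They report only what shows in the picture. A call takes as long as a camera call. They do not tell look-alikes from the thing itself.
- search_frame(camera, name): "at" ([x, y, z] in m, in world coordinates, good to about 4 mm: the middle of the surface that is visible of it).
- tip_of(camera, name): "at" ([x, y, z] in m, in world coordinates, good to about 4 mm: a listed point, or the origin of a listed thing).
The state is a dict: "t": time; "joint_positions": joint angles; "joint_velocities": joint speeds; "tau": joint torques, N m; "ee_pos": TCP position; "tcp_rot": TCP orientation; "wrist_force": force on the tool from outside, world axes, zero at the start; "moment": the same for the moment, N m; "gripper_width": finger opening in m.
Only numpy, scipy, OpenCV 4.12 (cv2) and the standard library are available. Lean on these libraries where they do the work, as an engineer would, in place of code of your own. Each camera call takes 0.05 s, during which the arm holds its last target. There are 200 camera calls.

### The job

The white board with the orange tongue has been taken out of the low grey instrument deck to reach the sockets under it. Put it back: hold it by its black handle with its far edge raised, angle the tongue into the aluminium groove, push it home against the sprung black seal, and keeping up that push lower the board gently, without dropping it, until it lies flat, flush with the deck and locked over the ridge, with its sides in line with the deck's. Let go, never press the board against the deck with more than about 50 N, and leave the other things on the bench where they are.

Things in the scene. Friction and masses are not known exactly. Their poses are not given: they have to be found in the camera images.
- handle (a point): Grip point of the board's handle, a black upright rib 12 mm thick (board's x), 60 mm long (y), 36 mm tall on the board's top face; the point is 22 mm above that face, 38 mm above the board's underside. Board axes: x from tongue to plain far edge, y along the tongue, z up.
- tongue (a point): Middle of the lower front edge of the orange tongue: 80 mm from the handle point in board -x, 38 mm below it, level with the underside. Board axes. The tongue is 5 mm thick, flush with the underside, 12 mm long, 138 mm wide. The underside has a cross notch 11 mm wide, 8 mm deep, centred 60 mm from this edge.
- board: Loose board: white top, plywood core, orange tongue; 150 x 138 x 16 mm without the handle, 0.25 to 0.5 kg. Origin on its underside, straight below the handle: 80 mm to the tongue's front edge, 70 mm to the far edge. Starts flat on the bench.
- deck: Fixed low grey deck, 296 x 140 mm, top 46 mm above the bench, with an open bay for the board. Origin at bench height below the nominal home line of the tongue, mid-width; x points out of the groove across the bay, y along the groove, z up. The fitted board's axes are parallel to these. Deck and rail are rigid.
- groove (a point): Nominal home line of the tongue's lower edge, mid-width, level with the groove's floor (30 mm above the bench); deck axes. Groove: 10 mm high, under an upper lip reaching 6 mm out of the home line (top at 46 mm), in an aluminium rail that may stand up to 14 mm either way in x from nominal. No reading shows this: find it by pushing. Ridge, lip and seal shift with it.
- ridge (a point): Nominal top of the rail's ridge, mid-width, 60 mm out of the home line; deck axes. 7 mm wide, 6 mm above the groove's floor, which runs on to 72 mm. The board's notch drops over it, 2 mm play each way, only with the tongue home. A board held flat is stopped by it: enter with the far edge raised 10 to 22 degrees. A let-go board is held out against the ridge by the seal.
- seal (a point): Nominal face of the sprung black sealing bar at the back of the groove, 3 mm out of the home line, 5 mm above the groove's floor; deck axes. It yields from 3 N on, by 1 mm for each further 2 N, 9 mm at most: about 9 N of push, kept up while lowering, brings the tongue home; under 5 or over 13 N the notch misses the ridge.
- ledge (a point): Middle of the wooden ledge (60 mm wide in x), 30 mm above the bench, 142 mm from the nominal home line, that carries the board's far edge; deck axes. Raised fixed decking begins 30 mm beyond it, top 46 mm.
- jar: Bystander, leave alone: amber specimen jar, 60 mm across, 85 mm tall; origin at the centre of its underside.
- wash: Bystander, leave alone: white wash bottle with red cap, 60 mm across, 150 mm tall; origin at the centre of its underside.
- petri: Bystander, leave alone: closed glass dish, 90 mm across, 30 mm high; origin at the centre of its underside.
- slides: Bystander, leave alone: blue slide box 90 x 170 x 35 mm; origin at the centre of its underside.
- bracket: Bystander, leave alone: brown bracket fungus specimen, 110 mm across, 56 mm high; origin at the centre of its underside.
- beaker: Bystander, leave alone: glass beaker, 70 mm across, 90 mm tall; origin at the centre of its underside.
Not all that is in view belongs to the job. Of the things like the board, leave any that is yellow; of the rest the smaller one is meant.

How it is judged:
On the way:
1. the tongue is in the groove with the board's far edge still raised (x of tongue in the frame of deck between -0.018 and 0.018 m and y of tongue in the frame of deck between -0.012 and 0.012 m and z of tongue in the frame of deck between 0.026 and 0.037 m and angle between board's own z axis and vertical between 0.12 and 0.5 rad), for 0.1 s.
At the end, for the whole second after the job is handed in: board flat (0.02 rad), flush (underside 30 mm up within 2 mm at tongue and below handle), tongue edge within 18 mm of its nominal home line (so, being flat, notch over ridge), within 8 mm of the deck's middle line, parallel within 0.06 rad, released, at rest (x of tongue in the frame of deck between -0.018 and 0.018 m and y of tongue in the frame of deck between -0.008 and 0.008 m and z of tongue in the frame of deck between 0.028 and 0.032 m and angle between board's own z axis and vertical below 0.02 rad and angle between the x axis of board and the x axis of deck, either way round below 0.06 rad and z of board in the frame of deck between 0.028 and 0.032 m and linear speed of board below 0.02 m/s); the robot touches nothing.
It fails at once if the board is pressed against the deck with more than 50 N (contact force between board and deck above 50 N).
It fails at once if the board is dropped into the bay (turns faster than 2.5 rad/s within 120 mm of its place) (distance between tongue and groove below 0.12 m and angular speed of board above 2.5 rad/s).
It fails at once if a bystander is moved more than 20 mm (distance of any of jar, wash, petri, slides, bracket, beaker from where it was at the start of the episode above 0.02 m).
It also fails if it takes over 58 s, if anything falls off the work surface, if the arm or the gripper's body presses on something with over 40 N, if the wrist force passes 120 N, or if a joint passes its speed limit or range.

## Working session

There is one attempt and no reset: what is moved stays moved. The work goes in short steps, each a Python script; the robot and the scene stay as the last script left them, time stands still between calls to the robot, and variables do not carry over. Pictures are saved under pics/ and viewed, about 8 in all and at most 12, crops included, and the job is handed in when it is done.

```bash
ls; mkdir -p pics; cat > h.py <<'E'
import numpy as np, cv2
from station import env, effector, solver, viewer, workorder, search_frame, tip_of
def cloud(name):
    s=env.sense(); rgb,d=viewer.read_camera(name); i=viewer.camera_info(name); K=i["intrinsics"]; K=np.array(K)
    v,u=np.mgrid[:480,:640]
    P=np.stack([(u-K[0,2])/K[0,0]*d,-(v-K[1,2])/K[1,1]*d,-d],-1)
    if name=="wrist":
        T=np.array(i["T_tool_cam"]); P=P@T[:3,:3].T+T[:3,3]; P=P@np.array(s["tcp_rot"]).T+s["ee_pos"]
    else: P=P@np.array(i["rotation"]).T+i["eye"]
    P[d<=0]=np.nan
    return rgb,P
def save(rgb,n): cv2.imwrite(f"pics/{n}.png",cv2.cvtColor(rgb,cv2.COLOR_RGB2BGR))
E
python3 - <<'E'
from h import *
s=env.sense(); print(s)
for c in("scene","side","wrist"):
    rgb,P=cloud(c); save(rgb,c); np.savez(f"{c}.npz",rgb=rgb,P=P)
    print(c,{k:np.round(v,3).tolist() if not isinstance(v,str) else v for k,v in viewer.camera_info(c).items()})
    for n in("handle","tongue","board","deck","groove","ridge","ledge"):
        print(c,n,[(np.round(r["at"],3).tolist(),round(r["score"],2)) for r in tip_of(c,n)[:4]])
a=[cv2.imread(f"pics/{c}.png") for c in("scene","side")]
E
```

```text
pics
{'t': 0.0, 'joint_positions': array([ 1.24099666,  0.4683402 , -0.01161548,  1.60362728,  0.00597541,
        1.07136973, -0.05631242]), 'joint_velocities': array([-2.11860683e-04,  3.35741624e-04,  1.63260036e-03, -4.86913831e-04,
       -1.75200270e-05, -1.75036748e-04,  1.56910357e-03]), 'tau': array([ 9.81098274e-04, -5.20575249e+01, -1.23519270e-02, -2.43749660e+01,
       -5.66653954e-02,  1.72013242e-02,  1.66703121e-04]), 'ee_pos': array([ 0.18365874, -0.62291283,  0.21366281]), 'tcp_rot': array([[-9.59175823e-01, -5.72699905e-04,  2.82809852e-01],
       [-2.82810417e-01,  1.61109893e-03, -9.59174475e-01],
       [ 9.36844791e-05, -9.99998538e-01, -1.70729264e-03]]), 'wrist_force': array([ 0.2441396 , -0.63503949,  0.59462953]), 'moment': array([-0.00669143,  0.01472   , -0.00646922]), 'gripper_width': 0.09195419484755551}
scene {'intrinsics': [[572.352, 0.0, 317.279], [0.0, 572.352, 237.107], [0.0, 0.0, 1.0]], 'eye': [0.913, -0.793, 1.386], 'rotation': [[0.892, -0.374, 0.254], [0.452, 0.753, -0.478], [-0.013, 0.541, 0.841]]}
scene handle [([0.492, 0.241, 0.041], 0.82),
[... 900 characters left out ...]
), ([0.488, -0.112, 0.035], 0.46)]
side board [([0.809, -0.07, 0.003], 0.94), ([0.487, 0.239, 0.001], 0.69), ([0.217, 0.275, 0.002], 0.63), ([0.488, 0.241, 0.039], 0.4)]
side deck [([0.426, -0.122, 0.002], 0.81)]
side groove [([0.428, -0.121, 0.03], 0.98)]
side ridge [([0.488, -0.111, 0.036], 0.93)]
side ledge [([0.57, -0.111, 0.029], 0.84), ([0.489, 0.238, -0.002], 0.58)]
wrist {'intrinsics': [[416.096, 0.0, 321.705], [0.0, 416.096, 239.53], [0.0, 0.0, 1.0]], 'T_tool_cam': [[-0.001, -0.966, -0.258, -0.072], [-0.0, 0.258, -0.966, -0.171], [1.0, -0.001, -0.0, 0.0], [0.0, 0.0, 0.0, 1.0]]}
wrist handle []
wrist tongue []
wrist board []
wrist deck []
wrist groove []
wrist ridge []
wrist ledge []
```

View scene.

View pics/scene.png

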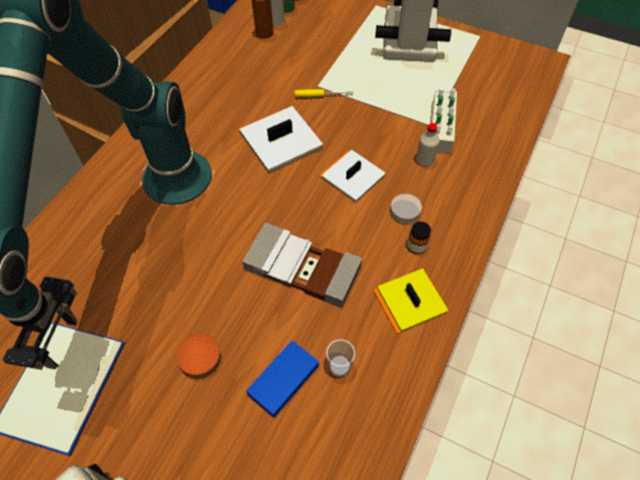

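View pics/side.png

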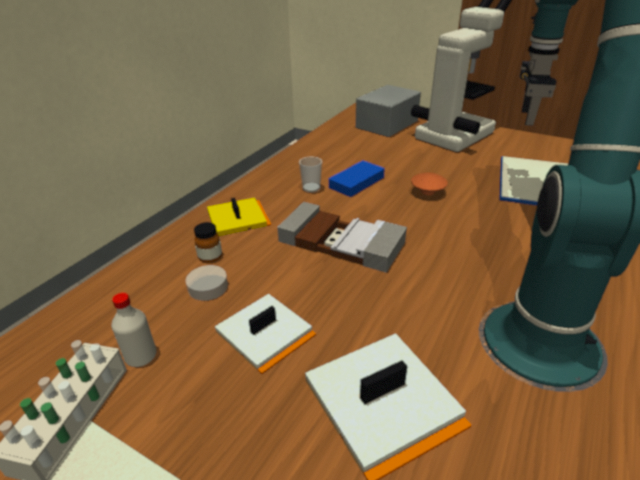

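```bash
python3 - <<'E'
import numpy as np, cv2
for c in("scene","side"):
    D=np.load(c+".npz"); P=D["P"]; rgb=D["rgb"].astype(int)
    x,y,z=P[...,0],P[...,1],P[...,2]
    def rect(m,n):
        q=P[m][:,:2]; 
        lo,hi=np.percentile(q,[1,99],axis=0)
        r=cv2.minAreaRect((q*1000).astype(np.float32)); print(c,n,m.sum(),np.round(r[0],1),np.round(r[1],1),round(r[2],2),"zmed",np.nanmedian(z[m]).round(4))
    nb=np.hypot(x-.489,y-.242)<.115
    rect(nb&(z>.011)&(z<.021)&(rgb.min(-1)>150),"top")
    rect(nb&(z>.03)&(z<.06),"handle")
    rect(nb&(z>.046)&(z<.06),"handletop")
    o=nb&(rgb[...,0]>180)&(rgb[...,2]<90)&(rgb[...,1]>80); print("orange",o.sum(),P[o].mean(0).round(3)) if o.sum() else 0
    nd=np.hypot(x-.5,y+.115)<.19
    rect(nd&(z>.041)&(z<.051),"decktop")
    g=nd&(z>.041)&(z<.051)
    for lo,hi in((.3,.44),(.58,.7)):
        rect(g&(x>lo)&(x<hi),f"deck {lo}")
    rect(nd&(z>.02)&(z<.06),"deck all")
    # x-profile along mid line (deck)
a=cv2.imread("pics/scene.png")[90:220,220:480]; b=cv2.imread("pics/scene.png")[215:315,230:370]
cv2.imwrite("pics/crop1.png",np.vstack([cv2.resize(a,(600,300)),cv2.resize(b,(420,300)) if 0 else cv2.copyMakeBorder(cv2.resize(b,(420,300)),0,0,0,180,0)]))
E
```

```text
scene top 1099 [491.4 239.9] [141.3 140. ] 74.39 zmed 0.0147
scene handle 119 [492.4 238.4] [64.4 15.7] 75.91 zmed 0.0463
scene handletop 62 [492.2 239. ] [63.3 14.1] 72.28 zmed 0.049
orange 374 [ 0.491  0.222 -0.002]
scene decktop 1742 [ 502.4 -115.5] [296.9 144.1] 2.99 zmed 0.0445
scene deck 0.3 1024 [ 394.8 -121.1] [ 81.5 144.1] 2.99 zmed 0.0444
scene deck 0.58 717 [ 625.1 -109. ] [ 51.1 141.1] 2.97 zmed 0.0447
scene deck all 4446 [ 502.2 -115.6] [297.7 147.7] 3.4 zmed 0.036
side top 2940 [492.4 241.8] [139.8 139.5] 73.77 zmed 0.0158
side handle 343 [491.8 242.4] [61.4 15.4] 74.83 zmed 0.0469
side handletop 181 [492.  242.6] [60.3 15.2] 74.81 zmed 0.0511
orange 294 [0.42  0.265 0.005]
side decktop 1737 [ 503.8 -112.4] [298.2 144.8] 3.23 zmed 0.0461
side deck 0.3 1137 [ 394.9 -118.5] [ 80.  144.8] 3.23 zmed 0.046
side deck 0.58 600 [ 625.9 -105.5] [ 53.3 143.2] 2.85 zmed 0.0461
side deck all 3921 [ 503.4 -112.9] [298.9 149.5] 3.15 zmed 0.0354
```

View pics/crop1.png

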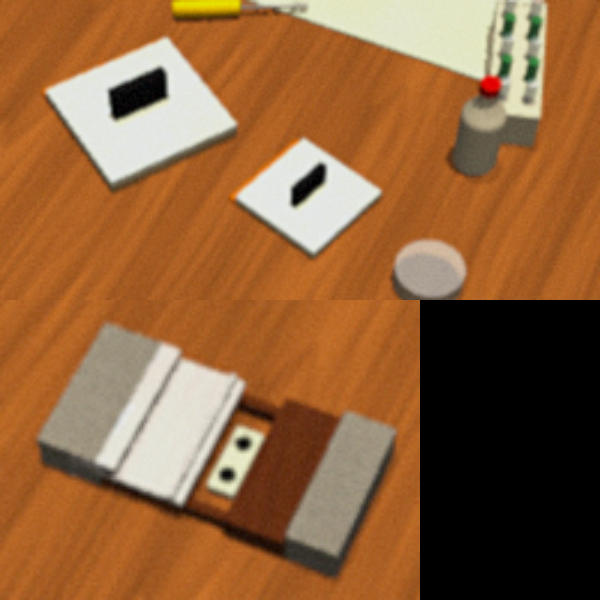

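Candidates in the scene picture are yellow (410,298), which is excluded, large white (281,137) and small white (353,175). The small white board is the one meant: its top is 138 x 140 mm with an orange tongue, and the crop confirms it. The deck has yaw of about 3.05° and its home line is near (0.428, -0.118).

```bash
cat >> h.py <<'E'
G=np.array([.4283,-.1185]); PSI=np.radians(3.05)   # deck nominal home, yaw
SG=1
DZ=.002  # grasp above handle point
def axes(psi,th):
    bx=np.array([np.cos(th)*np.cos(psi),np.cos(th)*np.sin(psi),np.sin(th)]); by=np.array([-np.sin(psi),np.cos(psi),0])
    return np.c_[bx,by,np.cross(bx,by)]
def tool(B,sg=None):
    sg=SG if sg is None else sg
    y=-B[:,2]; z=sg*B[:,0]; return np.c_[np.cross(y,z),y,z]
def tcp_from_tongue(xt,zt,thdeg,yt=0.):
    """deck-frame tongue edge (m) and tilt -> TCP position, orientation"""
    B=axes(PSI,np.radians(thdeg)); A=axes(PSI,0)
    T=np.array([*G,0])+A@[xt,yt,zt]
    return T+B@[.080,0,.038+DZ-.019],tool(B)
def tongue_from_state(s):
    R=np.array(s["tcp_rot"]); B=np.c_[-R[:,0]*SG,SG*R[:,0]*0,-R[:,1]]; bx=SG*R[:,2]; bz=-R[:,1]; by=np.cross(bz,bx)
    T=s["ee_pos"]-np.c_[bx,by,bz]@[.080,0,.038+DZ-.019]
    return axes(PSI,0).T@(T-[*G,0]),np.degrees(np.arcsin(bx[2]))
E
python3 - <<'E'
import h; from h import *
hp=np.array([.4918,.2415]); psi=np.radians(-15.4)
for sg in(1,-1):
    h.SG=sg
    print(sg,[None if q is None else np.round(q,2).tolist() for q in (solver.inverse_kinematics([*hp,.15],tool(axes(psi,0))),
     solver.inverse_kinematics([*hp,.021],tool(axes(psi,0))),*(solver.inverse_kinematics(*tcp_from_tongue(*a)) for a in((.024,.15,18),(.024,.032,18),(0,.03,0),(-.014,.03,0))))])
E
```

```text
1 [[0.22, 0.59, -0.97, 1.87, 0.58, 1.0, -1.28], [0.09, 0.75, -0.8, 1.93, 0.76, 0.79, -1.41], [0.76, 0.21, -0.62, 2.1, 0.1, 0.56, 0.15], [0.54, 0.4, -0.4, 2.2, 0.29, 0.27, -0.02], [0.58, 0.56, -0.53, 2.0, 0.44, 0.69, -0.17], [0.59, 0.54, -0.52, 2.03, 0.43, 0.67, -0.16]]
-1 [[0.39, 0.84, -1.32, 1.86, 0.88, 1.2, 1.63], [0.37, 1.16, -1.34, 1.92, 1.25, 1.23, 1.43], [0.35, 0.16, -0.16, 2.13, -0.09, 0.55, -2.82], [0.15, 0.37, 0.06, 2.22, -0.38, 0.27, -2.54], [0.08, 0.49, 0.09, 2.04, -0.07, 0.62, -2.86], [0.09, 0.47, 0.09, 2.07, -0.07, 0.6, -2.86]]
```

```bash
python3 - <<'E'
from h import *
hp=np.array([.4918,.2415]); psi=np.radians(-15.4); R=tool(axes(psi,0))
effector.release()
env.reach([*hp,.14],R)
env.movel([*hp,.021],rate=.12)
s=env.sense(); print("pre",s["t"],s["ee_pos"],s["wrist_force"])
effector.grasp(45)
s=env.sense(); print("grip",s["t"],s["ee_pos"],s["wrist_force"],s["gripper_width"])
env.movel([*hp,.14],rate=.12)
s=env.sense(); print("lift",s["t"],s["ee_pos"],s["wrist_force"],s["moment"],s["gripper_width"])
rgb,P=cloud("side"); save(rgb,"lift")
E
```

```text
pre 5.775 [0.49228978 0.24191619 0.02169315] [-0.58630436  0.14785093 -0.95226657]
grip 6.9583 [0.49121879 0.24170938 0.02096456] [-2.21210701 -0.00368576  0.87883356] 0.011843809358344812
lift 8.1 [0.49138014 0.24106188 0.13923659] [ 0.12721981 -0.01500196 -3.64331979] [-0.06530727 -0.11167577  0.01739715] 0.011668385200568367
```

View pics/lift.png

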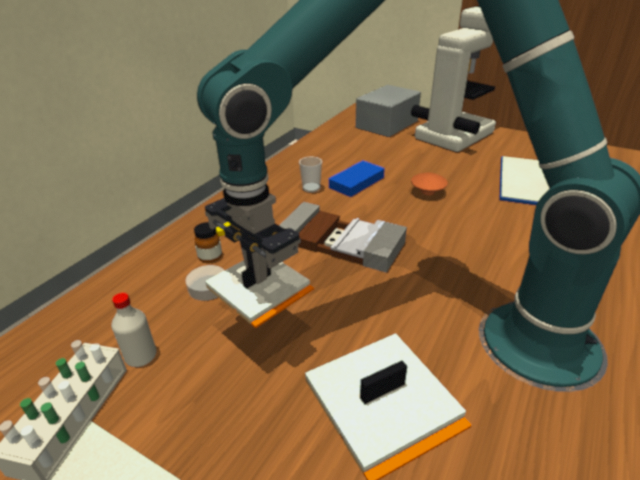

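The board is held level at about (258,287), well clear of the dish. Next I carry it over the bay, tilted 18°.

```bash
python3 - <<'E'
from h import *
env.reach(*tcp_from_tongue(.024,.13,18))
env.movel(*tcp_from_tongue(.024,.07,18),rate=.1)
env.pause(.3)
s=env.sense(); A=axes(PSI,0)
print("t",s["t"],tongue_from_state(s),A.T@s["wrist_force"],s["gripper_width"])
for c in("scene","side"):
    rgb,P=cloud(c); save(rgb,"above_"+c)
    for n in("tongue","handle"):
        print(c,n,[(np.round(A.T@(np.array(r["at"])-[*G,0]),3).tolist(),round(r["score"],2)) for r in tip_of(c,n)[:4]])
a=cv2.imread("pics/above_scene.png")[180:340,200:420]; b=cv2.imread("pics/above_side.png")[150:310,250:470]
cv2.imwrite("pics/crop2.png",np.vstack([cv2.resize(a,None,fx=1.8,fy=1.8),cv2.resize(b,None,fx=1.8,fy=1.8)]))
B=tool(axes(PSI,np.radians(18))); print(np.round(B.T@s["tcp_rot"],4))
E
```

```text
t 10.5417 (array([ 0.0242123 , -0.00023679,  0.07034438]), np.float64(18.036105037665326)) [ 0.47884666  0.07367916 -3.36639471] 0.012005322675430228
scene tongue [([0.323, -0.033, 0.003], 0.92), ([-0.281, 0.473, 0.003], 0.68), ([0.025, 0.001, 0.068], 0.62), ([0.004, 0.002, 0.027], 0.37)]
scene handle [([0.093, 0.0, 0.134], 0.71), ([-0.189, 0.403, 0.054], 0.69), ([0.378, 0.022, 0.036], 0.61)]
side tongue [([-0.285, 0.463, 0.002], 0.77), ([0.326, -0.032, -0.004], 0.66), ([0.021, -0.001, 0.067], 0.57)]
side handle [([0.379, 0.023, 0.038], 0.9), ([0.087, -0.003, 0.132], 0.88), ([-0.184, 0.402, 0.053], 0.72)]
[[ 1.e+00  4.e-04  2.e-04]
 [-4.e-04  1.e+00 -6.e-04]
 [-2.e-04  6.e-04  1.e+00]]
```

View pics/crop2.png

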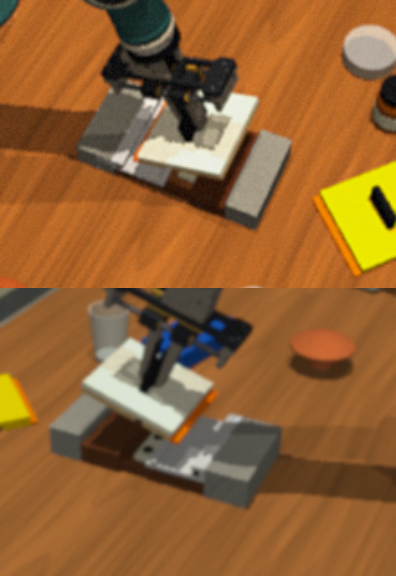

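The picture shows the board tilted over the bay with its tongue (crop 145,140) in front of the groove. The network and the kinematics agree on the tongue within 3 mm. Now I descend and push with force monitoring.

```bash
cat >> h.py <<'E'
A=axes(PSI,0)
def force(n=3):
    f=[]
    for _ in range(n): env.pause(.02); f.append(A.T@env.sense()["wrist_force"])
    return np.mean(f,0)
E
python3 - <<'E'
from h import *
b=force(5); print("base",b)
for z in(.055,.044,.038,.034,.032):
    env.movel(*tcp_from_tongue(.024,z,18),rate=.06); f=force()-b
    print(z,f.round(2),tongue_from_state(env.sense())[0].round(4))
    if abs(f).max()>6: raise SystemExit("contact")
x=.024; p=[]
while x>-.016:
    x-=.002 if not p or p[-1]<1 else .001
    env.movel(*tcp_from_tongue(x,.032,18),rate=.04); f=force()-b; p.append(f[0])
    s=env.sense(); tt=tongue_from_state(s); print(round(s["t"],2),round(x,4),f.round(2),tt[0].round(4),round(tt[1],2))
    if f[0]>7.5 or abs(f[2])>12: break
E
```

```text
base [-0.29331734 -0.03871158 -3.4873731 ]
0.055 [0.16 0.16 0.06] [0.0241 0.0003 0.055 ]
0.044 [ 0.09 -0.13  0.04] [0.0242 0.0001 0.0441]
0.038 [ 0.63 -0.11  0.16] [0.024  0.0001 0.0381]
0.034 [ 0.11 -0.06 -0.21] [0.024  0.     0.0339]
0.032 [ 0.06  0.71 -0.31] [0.024 0.    0.032]
12.96 0.022 [ 0.01 -0.46 -0.06] [ 0.022  -0.0001  0.032 ] 18.0
13.26 0.02 [-0.   -0.29  0.36] [0.02  0.    0.032] 18.0
13.56 0.018 [ 1.04 -0.13  0.73] [ 0.0179 -0.      0.032 ] 18.0
13.86 0.017 [ 0.64 -0.21  0.02] [0.017 0.    0.032] 18.0
14.16 0.015 [0.7  0.31 0.24] [ 0.0149 -0.      0.032 ] 18.0
14.46 0.013 [ 0.45 -0.64  0.44] [ 0.013 -0.     0.032] 18.0
14.76 0.011 [ 0.4  -0.23  0.08] [ 0.011 -0.     0.032] 18.0
15.06 0.009 [ 0.39 -0.31  0.26] [ 0.009 -0.     0.032] 18.0
15.36 0.007 [-0.17 -0.34  0.07] [ 0.0069 -0.      0.032 ] 18.0
15.66 0.005 [ 0.3  -0.07 -0.1 ] [ 0.005 -0.     0.032] 18.0
15.96 0.003 [0.52 0.26 0.33] [ 0.0029 -0.      0.032 ] 18.0
16.26 0.001 [1.81 0.15 0.12] [0.0017 0.0001 0.0323] 18.07
16.56 -0.0 [ 4.02 -0.14  0.29] [0.001  0.     0.0323] 18.1
16.86 -0.001 [ 5.77 -0.23 -0.74] [0.0002 0.     0.0324] 18.13
17.16 -0.002 [ 6.77  0.3  -1.81] [-0.0003  0.0001  0.0325] 18.18
17.46 -0.003 [ 7.34 -1.1  -2.65] [-0.0009  0.0001  0.0326] 18.22
17.76 -0.004 [ 8.39 -0.39 -3.35] [-0.0015  0.0001  0.0327] 18.27
```

Contact is clear: the seal face is at about x = +1.4 mm, and force rises at about 2 N/mm to 8.4 N, so home is at about -1.6 mm. Now I lower the board with a force servo.

```bash
cat > low.py <<'E'
from h import *
import sys
def lower(x,zs,ths,b):
    for z,th in zip(zs,ths):
        f=force(2)-b
        x=np.clip(x-np.clip(.5*(9-f[0])/1.26e3,-.001,.001),-.025,.01)
        env.movel(*tcp_from_tongue(x,z,th),rate=.05); f=force(3)-b
        s=env.sense(); tt=tongue_from_state(s); print(round(s["t"],2),round(th,1),round(z,4),round(x,4),f.round(2),tt[0].round(4),round(tt[1],2))
        if f[0]>12.5 or f[0]<5 or abs(f[2])>12: print("STOP"); break
    return x
E
python3 - <<'E'
from low import *
b=np.array([-.1,0,-3.45])
ths=np.arange(17,2.5,-1.5); zs=np.r_[.0315,np.full(len(ths)-1,.0308)]
lower(-.004,zs,ths,b)
E
```

```text
18.09 17.0 0.0315 -0.0042 [ 8.36 -0.66 -0.14] [-0.0012  0.      0.0324] 17.31
18.43 15.5 0.0308 -0.0047 [ 8.38 -0.61  3.8 ] [-0.001  0.     0.032] 15.87
18.76 14.0 0.0308 -0.0052 [ 8.05 -0.63  3.63] [-0.0014  0.      0.032 ] 14.39
19.09 12.5 0.0308 -0.0055 [ 8.78 -0.3   3.29] [-0.0016  0.      0.032 ] 12.9
19.43 11.0 0.0308 -0.0059 [9.22 0.02 3.25] [-0.0018  0.      0.032 ] 11.43
19.76 9.5 0.0308 -0.0061 [ 9.07 -0.52  3.74] [-0.0019  0.      0.0319] 9.94
20.09 8.0 0.0308 -0.0062 [ 8.76 -0.09  3.84] [-0.002   0.      0.0319] 8.44
20.43 6.5 0.0308 -0.0061 [ 8.53 -0.3   4.26] [-0.002   0.      0.0319] 6.93
20.76 5.0 0.0308 -0.0062 [8.69 0.13 4.63] [-0.0021  0.      0.0318] 5.43
21.09 3.5 0.0308 -0.0066 [ 8.72 -0.04  4.38] [-0.0024  0.      0.0318] 3.95
```

```bash
python3 - <<'E'
from low import *
b=np.array([-.1,0,-3.45])
ths=np.array([2.5,1.5,.8,.2,-.3]); lower(-.0068,np.full(len(ths),.0308),ths,b)
s=env.sense(); print(s["moment"],s["gripper_width"])
for c in("scene","side"):
    rgb,P=cloud(c); save(rgb,"low_"+c)
    print([(n,[(np.round(A.T@(np.array(r["at"])-[*G,0]),3).tolist(),round(r["score"],2)) for r in tip_of(c,n)[:4]]) for n in("tongue","handle")])
a=cv2.imread("pics/low_scene.png")[200:320,220:385]; b=cv2.imread("pics/low_side.png")[170:290,260:425]
cv2.imwrite("pics/crop3.png",np.vstack([cv2.resize(a,None,fx=2.4,fy=2.4),cv2.resize(b,None,fx=2.4,fy=2.4)]))
E
```

```text
21.43 2.5 0.0308 -0.0069 [ 9.08 -0.61  4.69] [-0.0026  0.      0.0318] 2.97
21.76 1.5 0.0308 -0.0069 [ 9.17 -0.49  4.46] [-0.0026  0.      0.0318] 1.97
22.09 0.8 0.0308 -0.0071 [8.3  0.01 4.55] [-0.0028  0.      0.0318] 1.27
22.43 0.2 0.0308 -0.0071 [ 9.11 -0.25  5.2 ] [-0.0028  0.0001  0.0318] 0.67
22.76 -0.3 0.0308 -0.0071 [ 9.12 -0.14  4.29] [-0.0028  0.      0.0318] 0.18
[ 0.04627247 -1.98424898  0.01712348] 0.012032730343836593
[('tongue', [([0.323, -0.035, 0.004], 0.83), ([-0.283, 0.471, 0.002], 0.74), ([-0.003, 0.001, 0.028], 0.61)]), ('handle', [([-0.193, 0.406, 0.053], 0.85), ([0.08, -0.0, 0.074], 0.7)])]
[('tongue', [([-0.007, 0.001, 0.03], 0.78), ([-0.286, 0.464, 0.004], 0.6), ([0.328, -0.033, -0.002], 0.56)]), ('handle', [([0.381, 0.021, 0.038], 0.97), ([0.077, -0.0, 0.071], 0.77), ([-0.187, 0.407, 0.056], 0.72)])]
```

View pics/crop3.png

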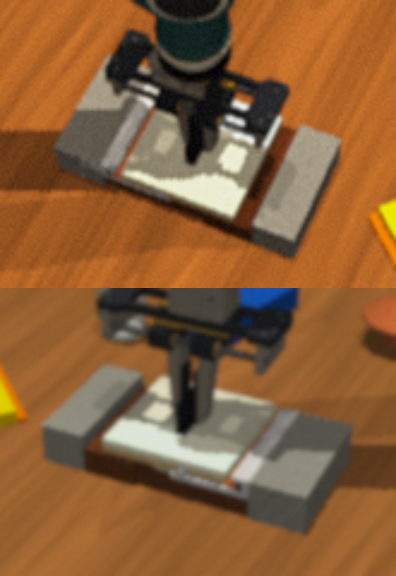

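The notch appears to be over the ridge, since tilt has gone below the roughly 5° at which the ridge would hold it up. There is no contact at the ledge yet, so I keep tilting in small steps until it rests there.

```bash
python3 - <<'E'
from low import *
b=np.array([-.1,0,-3.45]); x=-.0071
for th,z in((-.8,.0305),(-1.3,.0302),(-1.8,.03),(-2.3,.0298)):
    x=lower(x,[z],[th],b); s=env.sense(); f=A.T@s["wrist_force"]-b; print("  my",(A.T@s["moment"])[1].round(3))
    if f[2]>9: break
E
```

```text
23.39 -0.8 0.0305 -0.007 [8.52 0.14 5.37] [-0.0027  0.      0.0315] -0.32
  my -1.944
23.73 -1.3 0.0302 -0.0069 [4.020e+00 1.000e-02 1.155e+01] [-0.0033 -0.0001  0.0316] -0.88
STOP
  my -1.769
```

The board is seated: vertical reaction rose to 11.5 N, and the underside below the handle reads about 30.4 mm. I let go, retreat and check.

```bash
python3 - <<'E'
from h import *
effector.release(); s=env.sense(); print(s["t"],s["gripper_width"],s["wrist_force"])
p=s["ee_pos"]; R=s["tcp_rot"]
env.movel(p-.12*R[:,1],rate=.12)
env.reach([.35,.15,.3],tool(axes(0,0)))
env.pause(.3); print(env.sense()["t"])
for c in("scene","side"):
    rgb,P=cloud(c); save(rgb,"end_"+c)
    print([(n,[(np.round(A.T@(np.array(r["at"])-[*G,0]),3).tolist(),round(r["score"],2)) for r in tip_of(c,n)[:4]]) for n in("tongue","handle")])
    Q=(P-[*G,0])@A
    m=(Q[...,0]>.012)&(Q[...,0]<.15)&(abs(Q[...,1])<.068)&(Q[...,2]>.035)&(Q[...,2]<.058)&(rgb.min(-1)>110)
    q=Q[m]; C=np.linalg.lstsq(np.c_[q[:,:2]-[.08,0],np.ones(len(q))],q[:,2],rcond=None)[0]; print(c,len(q),"slopes",C[:2].round(4),"z at handle",C[2].round(4))
    r=cv2.minAreaRect((q[:,:2]*1000).astype(np.float32)); print(np.round(r[0],1),np.round(r[1],1),round(r[2],2))
    d=(abs(Q[...,1])<.068)&(abs(Q[...,2]-.046)<.008)
    for lo,hi in((-.07,-.02),(.18,.22)):
        print("deck z",np.nanmedian(Q[d&(Q[...,0]>lo)&(Q[...,0]<hi)][:,2]).round(4))
a=cv2.imread("pics/end_scene.png")[200:320,220:385]; b=cv2.imread("pics/end_side.png")[170:290,260:425]
cv2.imwrite("pics/crop4.png",np.vstack([cv2.resize(a,None,fx=2.4,fy=2.4),cv2.resize(b,None,fx=2.4,fy=2.4)]))
E
```

```text
24.9583 0.0917138624939936 [-0.26833425 -0.6171255   0.20688582]
27.6667
[('tongue', [([-0.281, 0.469, 0.003], 0.97), ([-0.001, 0.002, 0.028], 0.96), ([0.326, -0.035, 0.003], 0.57), ([0.281, -0.221, -0.0], 0.23)]), ('handle', [([0.083, -0.002, 0.07], 0.97), ([0.383, 0.024, 0.035], 0.84), ([0.279, -0.22, -0.003], 0.61), ([-0.192, 0.402, 0.054], 0.57)])]
scene 2005 slopes [-0.0082 -0.0002] z at handle 0.0446
[81.2  0. ] [136.  137.3] 89.94
deck z 0.044
deck z 0.0441
[('tongue', [([-0.288, 0.468, 0.001], 0.89), ([-0.003, 0.003, 0.028], 0.84), ([0.327, -0.035, -0.002], 0.6)]), ('handle', [([-0.186, 0.402, 0.054], 0.85), ([0.076, -0.001, 0.07], 0.64), ([0.385, 0.025, 0.035], 0.58)])]
side 1454 slopes [-0.0014 -0.0018] z at handle 0.0466
[81.6  0.1] [135.8 136.5] 90.0
deck z 0.0462
deck z 0.0463
```

View pics/crop4.png

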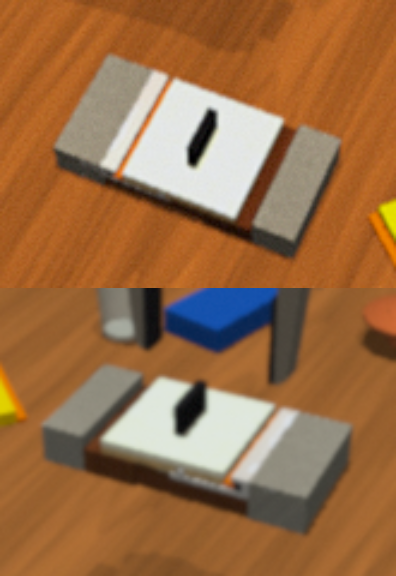

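The board lies flat and flush: its top is within 0.6 mm of the deck's in both cameras, with slope at most 0.008 rad. The gripper is clear, so I'm handing in.

```bash
python3 -c "
from h import *
workorder.finish_job(); print(env.sense()['t'])"
```

```text
the job is handed in; nothing more can be done
the job is handed in; nothing more can be done
```

The small white board is back in the deck and let go, and I handed the job in. It reports no verdict. The last clock reading was 27.7 s, plus a few camera calls, against the 58 s limit.

**How it went:** I gripped the handle and brought the tongue into the groove with the far edge raised 18°. I pushed to about 9 N on the seal, which put the tongue's home line about 2 mm behind nominal. I then lowered the board with the push held at 8–9 N until it sat, and opened the fingers.

**Last checks after release:**
- **Flush and flat:** the board's top is within about 0.6 mm of the deck's in both cameras. The slope is 0.008 rad or less, under the 0.02 limit.
- **Position:** the networks put the tongue at x −1 to −3 mm and y +2 to +3 mm in deck axes.
- **Clearance:** the gripper is clear of everything. I saw no bystander disturbed, but I did not measure their positions.

**What disagreed or is less certain:**
- **Last lowering step:** the push reading fell to 4.0 N as the board touched down and the upward force reached 11.5 N. This set off my stop check. I took it as friction, because the tilt was already past the point where the ridge would have blocked it.
- **Kinematic offset:** the arm's readings put the tongue about 1.6 mm too high and the tilt about 1° off. I put this down to the board sagging slightly in the grip. The final camera measurements show it flat.
- **Alignment with the deck sides:** I judged this from the picture and from the tool's heading before release. The rectangle fit was cut off by my own mask, so it does not confirm it.

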